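# Click the tyre inflator's dial to three dots and press start

## Robot

A 6-joint arm with a two-finger parallel gripper is mounted at the origin on the work surface. World frame = base frame: x ahead of the robot, y to its left, z up, the work surface at z = 0. Lengths are in mm, angles in rad, forces in N, time in s.
With the tool pointing down it reaches from about 400 to 925 mm from the base axis. Payload 12.5 kg.
Tool frame: the origin (TCP) lies at the very end of the fingers, on their centre line; the grasp point (between the pads) lies 19 mm behind it; z points along the fingers, y is the line along which they close (so a half turn about z gives the same grasp; the last joint's range is limited). The gripper opens to 95 mm and grips with 3 to 60 N. Pads are 20 mm wide; open, the fingers measure 119 mm over their backs; the gripper's body (75 mm by 180 mm) begins 59 mm behind the grasp point.
Start: joints at [-1.257, 0.491, 1.559, -0, 1.092, -0.106], TCP at [254.76, -570.74, 214.661] pointing down, gripper open.
Joint ranges: [-3.1, 3.1], [-0.84, 2.19], [0.05, 2.79], [-1.13, 4.28], [0.06, 2.93], [-2.69, 2.69]. Speed limits (rad/s): [2.22, 2.22, 2.79, 3.14, 3.14, 3.14].

## Interface

Orientations are given as [roll, pitch, yaw] about the fixed x, y, z axes, in that order (R = Rz(yaw) Ry(pitch) Rx(roll)).
In Python, from cell import state, imaging, env, spot_in, mark_of gives the robot as it stands. The module is installed in compiled form; this text tells all that it offers.
- The arm moves only by the tool step_arm, never from a script. Its argument "increments" is a list of rows, each an object with "slide": the shift along the tool's x, y, z in m, a list of three; "roll": the turn about the tool's z in rad. A call has 1 to 5 rows; each row is the pose to reach, as a shift and turn from the pose commanded when the call began, along the tool's axes at that moment; what a row does not reach only later rows make up. A row lasts 1/8 s, in which the tool goes at most 62.5 mm and 10.7 degrees, less where a joint would pass 70% of its speed; a pose out of reach is approached as far as the arm can. A call with a gripper value outside its range is refused whole. "fingers" is the opening, from 0 (shut) to 1 (fully open), set as the call begins (left out, the last holds). The fingers move at their own pace and stop on an object; the grip force is fixed at half the most. Time passes only in rows, so rows that repeat a pose let the fingers close. It gives the time, the measured TCP pose, the force, the opening and the grip force at its end, in the units of the state.
- state(): the state, without advancing time (a new reading comes with each control period).
- imaging.read_camera(name): name is "scene" or "top" or "wrist"; returns a dict with "color" (420x560x3 uint8, red, green, blue), "z_map" (420x560 float32, mm along the optical axis (not along the pixel's ray), 0 where there is no reading), "intrinsics" (3x3 intrinsics, pixels), "camera_from_world" (4x4, takes a point from world to camera coordinates). Camera axes: x right, y up, looking along -z (the intrinsics and any distortion apply to the point x, -y, -z); pixel columns grow to the right and rows downward; lengths in mm; the calibration is good to about 2 mm. A picture is of the moment at which its call begins.
- env.job_done(): hands the job in; it is judged then, once.
Trained networks look in the newest picture that a camera, given by its name, has taken for a name from the list of things; names that differ only in an ending like _2 or _b are one class to them, and where a whole thing is asked for, a point or a joint stands for the part that bears it (a point fixed in the world has none). Each returns a list of dicts, best first, with "confidence" (0 to 1); they miss things now and then, are a little off and sometimes report something else, mostly with a low value. They report only what shows in the picture. A call takes as long as a camera call.
- spot_in(camera, target): "bbox" ([left, top, right, bottom] in pixels, round what is visible of it).
- mark_of(camera, target): "uv" ([column, row] in pixels: a listed point, or the origin of a listed thing).
The state is a dict: "t": time; "joints": joint angles; "qvel": joint speeds; "tau": joint torques, N m; "eef_pos": TCP position; "tcp_rot": TCP orientation; "ft_force": force on the tool from outside, world axes, zero at the start; "moment": the same for the moment, N m; "opening": opening from 0.0 (shut) to 1.0 (fully open); "grip_force": force on a finger pad.
Only numpy, scipy, OpenCV 4.12 (cv2) and the standard library are available. Lean on these libraries where they do the work, as an engineer would, in place of code of your own. Each camera call takes 0.05 s, during which the arm holds its last target. There are 200 camera calls.

## Task

Turn the inflator's big knurled dial clockwise with a fingertip until it clicks in at the three-dot setting, without running on to four dots. Then press the start button right down and let go. Do not press the button before the dial is set, and leave the tin, tire lever, gauge and scraper where they are.

Things in the scene. Friction and masses are not known exactly. Their poses are not given: they have to be found in the camera images.
- console: Fixed grey tyre-inflator box, 180 (its x) x 260 (its y) x 55 mm high, on a clear acrylic shelf whose top is 75 mm above the work surface. Origin at the centre of its underside; -x side roughly towards the robot, z up; turned about z by up to 0.5 rad either way. On its top the dial lies flat towards +y, the start button towards -y.
- dial_centre (a point): Point fixed to the console on the dial's vertical axis, at the height of the dial's flat level top face (console frame x -12, y 35, z 74 mm). The dial is an aluminium disc 110 mm across (too wide to pinch), 14 mm thick, with a knurled rim and a knurled top ring from 38 to 52 mm radius; friction coefficient about 1, varying by 20 percent.
- dial_pointer (a point): Point on the dial's top, 50 mm from the axis, at the outer part of the dark pointer line (44 x 6 mm) inlaid in the dial; turns with it. Measured anticlockwise from above from the console's +x about the axis, the pointer stands at 0.9 rad at one dot, 0.3 at two dots, -0.3 at three, -0.9 at four. The dial floats on a spring: it begins to sink at 1 to 2 N and bottoms 4 mm down at about 9 N.
- three_dots (a point): Fixed point on the console top, the middle of the row of three dots, 72.5 mm from the dial's axis. The settings are radial rows of 1, 2, 3 and 4 small white dots (7 mm across) just outside the dial's rim on the console's far (+x) side, clockwise in that order; the pointer aims at one row. A fingertip pressed on the dial's top near the rim with 4 to 9 N and led round the axis takes the dial along.
- dial (a joint): Dial angle in rad, growing clockwise from above: 0 at one dot, 0.6 two dots, 1.2 three, 1.8 four; stops at -0.1 and 1.9. Starts at one or two dots, rarely perched between these two. Between settings a detent resists with up to about 0.1 N m (2.5 N sideways at 40 mm from the axis); let go past about half way, it pulls on into the next setting, and comes to rest within 0.04 rad of it.
- start (a joint): Travel of the start button in m: 0 up, 0.006 fully down. It springs back by itself; fully down takes 5 N.
- start_top (a point): Centre of the top of the round black start button, 28 mm across, in a low steel housing on the console top, 120 mm from the dial's axis on the console's -y side. It is pressed straight down.
- tin: Round white plastic tin with a clip-on lid, 94 mm across and 60 mm high, loose, beside the console's +y end; origin at the centre of its underside. Not to be moved.
- tire_lever: Yellow plastic tire lever, 125 x 16 x 7 mm, loose, lying in front of the console (robot side); origin at its underside, long axis x. Not to be moved.
- gauge: Black round pressure gauge lying face up, 60 mm across, 24 mm high, with a brass stem to its -x, loose, beside the console's -y end; origin at the centre of its underside. Not to be moved.
- scraper: Steel scraper, 170 mm long (its x), 50 mm wide, 16 mm high, loose, lying beyond the console; origin on its underside near the middle. Not to be moved.

How it is judged (in metres and radians):
On the way, in this order (a step that is already met when the one before it is completed fails the run):
1. the dial sits in the three-dot detent, let go (value of joint dial between 1.1 and 1.3 rad and contact force between each of the arm, the fingers and dial below 0.2 N), for 0.2 s.
2. the start button is pressed right down (value of joint start above 0.0045 m), for 0.04 s.
At the end, for the whole second after the job is handed in: The dial rests clicked in at three dots (1.2 rad, within 0.1), the start button has been pressed at least 4.5 mm after that and is up again (under 1.5 mm), and each bystander is within 20 mm of where it stood (value of joint dial between 1.1 and 1.3 rad and value of joint start below 0.0015 m and distance of each of tin, tire_lever, gauge, scraper from where it was at the start of the episode below 0.02 m); the robot touches nothing.
It fails at once if the dial runs on past three dots towards four (value of joint dial above 1.6 rad).
It fails at once if the start button is pressed while the dial is not at three dots (value of joint start above 0.003 m and (value of joint dial below 1.1 rad or value of joint dial above 1.3 rad)).
It fails at once if a bystander is lifted or shoved (distance of any of tin, tire_lever, gauge, scraper from where it was at the start of the episode above 0.03 m).
It also fails if it takes over 51 s, if anything falls off the work surface, if the arm or the gripper's body presses on something with over 40 N, if the wrist force passes 120 N, or if a joint passes its speed limit or range.

## Working session

There is one attempt and no reset: what is moved stays moved. The work goes in short steps, Python scripts to look and compute and a tool call to move; the robot and the scene stay as the last step left them, time stands still between calls to the robot, and variables do not carry over. Pictures are saved under pics/ and viewed, at most 10 in all, crops included, and the job is handed in when it is done.

Besides the shell and the picture viewer there is one more tool, called after "Emit:" by a JSON object that holds its "fn" and its "kwargs". step_arm: Moves the arm, as the interface text tells. Its arguments: {"type":"object","properties":{"increments":{"type":"array"},"fingers":{"type":"number"}},"required":["increments"]}

```bash
mkdir -p pics; cat > h.py <<'E'
import numpy as np, cv2
from cell import state, imaging, env, spot_in, mark_of
def P(cam,uv,z=None,im=None):
    im=im or imaging.read_camera(cam)
    K=im["intrinsics"];T=im["camera_from_world"];Ti=np.linalg.inv(T)
    u,v=uv;d=np.linalg.inv(K)@[u,v,1.];d=np.array([d[0],-d[1],-d[2]])
    if z is None:
        r,c=int(round(v)),int(round(u));w=im["z_map"][r-1:r+2,c-1:c+2];D=np.median(w[w>0]) if (w>0).any() else np.nan
        return (Ti@np.r_[d*D,1])[:3]
    o=Ti[:3,3];w=Ti[:3,:3]@d
    return o+w*(z-o[2])/w[2]
E
python3 - <<'E'
from h import *
print(state())
for cam in ("top","scene"):
    im=imaging.read_camera(cam); cv2.imwrite(f"pics/{cam}0.png",im["color"][:,:,::-1])
    for n,z in (("dial_centre",149),("dial_pointer",149),("three_dots",None),("start_top",None),("tin",None),("gauge",None)):
        m=mark_of(cam,n)[:2]
        for k in m:
            print(cam,n,np.round(k["uv"],1),round(k["confidence"],2),np.round(P(cam,k["uv"],None,im),1),np.round(P(cam,k["uv"],149 if z else 130,im),1))
E
```

```text
{'t': 0.0, 'joints': array([-1.25660273e+00,  4.91594807e-01,  1.55946758e+00,  9.12949017e-06,
        1.09167626e+00, -1.05599697e-01]), 'qvel': array([ 1.04578110e-03, -5.51314054e-04, -1.26905369e-03,  9.43731272e-05,
       -7.92970411e-04,  2.16655351e-03]), 'tau': array([ 1.35506518e-03, -6.12646079e+01, -2.58183628e+01,  6.92707859e-02,
        4.80616477e-02, -8.45366981e-05]), 'eef_pos': array([ 254.6788719 , -570.48793399,  214.03360203]), 'tcp_rot': array([-3.14045390e+00, -1.28843531e-04,  4.19789011e-01]), 'ft_force': array([-0.48248284, -0.34637985,  0.01487182]), 'moment': array([0.04294717, 0.04280992, 0.00437242]), 'grip_force': 0.0, 'opening': 0.9993580144673957}
top dial_centre [302.9 227.5] 0.59 [546.9 -22.7 147.7] [546.9 -22.6 149. ]
top dial_pointer [277.  201.9] 0.86 [590.4  19.5 146.7] [590.1  19.5 149. ]
top three_dots [319.6 187.4] 0.57 [616.2 -53.8 129.2] [616.  -53.7 130. ]
top start_top [314.9 229.1] 0.68 [544.  -42.4 147.8] [544.9 -43.9 130. ]
top start_top [369.8 244.4] 0.49 [ 517.4 -131.4  151.3] [ 517.7 -135.7  130. ]
top tin [211.8 190.9] 0.92 [612.7 130.5 132.7] [613.  130.9 130. ]
top tin [278.7 204.3] 0.75 [586.1  16.8 148.6] [588.1  16.7 130. ]
top gauge [424.  278.5] 0.84 [ 457.5 -234.6   97. ] [ 459.6 -224.   130. ]
scene dial_centre [266.5 186.6] 0.56 [547.4  -8.6 149.6] [546.9  -8.8 149. ]
scene dial_pointer [272.  206.7] 0.84 [593.5  17.5 148.4] [594.   17.6 149. ]
scene three_dots [238.1 207.2] 0.97 [602.9 -54.2 130.9] [602.3 -54.5 130. ]
scene three_dots [214.6 165.3] 0.64 [ 525.1 -134.1  152.5] [ 507.5 -143.4  130. ]
scene start_top [218.6 164.6] 0.62 [ 521.9 -125.8  154. ] [ 503.  -135.5  130. ]
scene tin [323.1 251.6] 0.83 [660.8 141.9 136.7] [656.8 141.5 130. ]
scene gauge [324.2 250.4] 0.74 [656.5 143.2 134.9] [653.5 143.  130. ]
scene gauge [186.7 157.3] 0.69 [ 478.9 -228.3   99.4] [ 503.  -212.8  130. ]
```

```bash
python3 - <<'E'
import cv2
a=cv2.imread("pics/top0.png")[120:330,170:450]
cv2.imwrite("pics/topc.png",cv2.resize(a,None,fx=2.8,fy=2.8,interpolation=cv2.INTER_CUBIC))
E
```

```text
(no output)
```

View pics/topc.png

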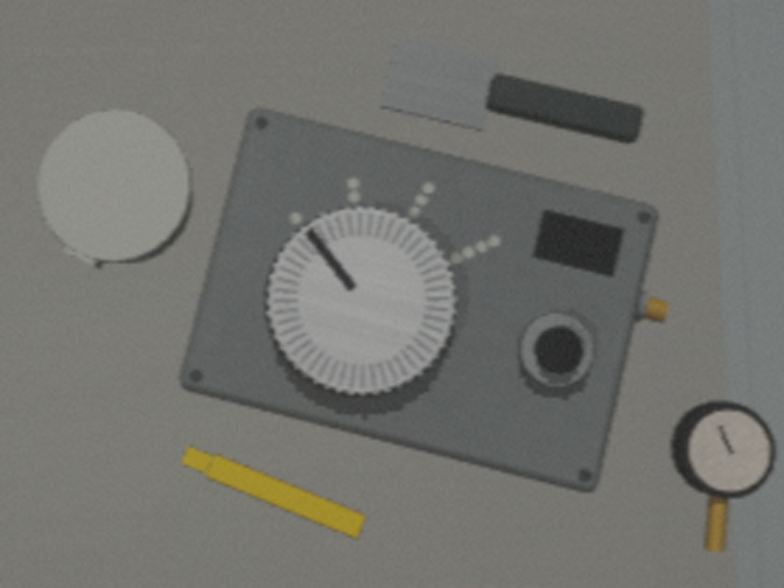

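View pics/scene0.png

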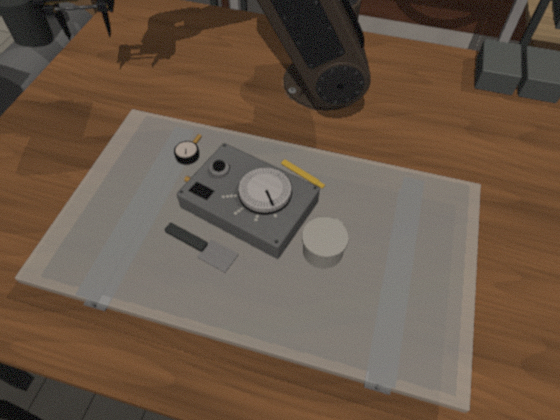

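The top view shows the dial centre at about (299,227) full-frame, with the pointer aimed at or just past the one-dot row. The button is at about (370,245). The network's first start_top hit is wrong because it lies on the dial. Next I'll refine the console pose.

```bash
python3 - <<'E'
from h import *
im=imaging.read_camera("top")
f=lambda x,y,z:P("top",(170+(x+.5)/2.8-.5,120+(y+.5)/2.8-.5),z,im)[:2]
g=cv2.cvtColor(im["color"],cv2.COLOR_RGB2GRAY)
c=f(362,301,149);b=f(559,350,152)
S={k:f(*v,130) for k,v in dict(a=(262,122),b=(196,376),c=(644,217),d=(585,475)).items()}
print("dial",c,"button",b,np.linalg.norm(b-c))
for p,q,o in (("a","c",np.pi/2),("b","d",np.pi/2),("b","a",0),("d","c",0)):
    d=S[q]-S[p]; print(np.arctan2(d[1],d[0])+o, np.linalg.norm(d))
d=b-c;print("yaw from dial-button dir",np.arctan2(d[1],d[0]))
ang=lambda p,q:np.arctan2(*(q-p)[::-1])
for n,p in (("1",(296,218)),("2",(352,190)),("3",(421,200)),("4",(475,250))): q=f(*p,130);print(n,ang(c,q),np.linalg.norm(q-c))
pi,po=f(350,287,149),f(310,232,149);print("pointer",ang(pi,po),ang(c,po),np.linalg.norm(po-c))
print("z dial",[P("top",(170+x/2.8,120+y/2.8),None,im)[2] for x,y in((362,360),(400,300),(320,330))],"btn",P("top",(369.6,245),None,im))
s=state();print(s["eef_pos"],s["tcp_rot"])
E
```

```text
dial [547.50497794 -16.11800442] button [ 516.9141777  -130.42283049] 118.32747069214363
-0.26425967257147054 239.83318057631732
-0.2619231219983349 239.77239163674562
-0.26376319247458696 160.31783608570078
-0.26414605569240684 159.75757754893704
yaw from dial-button dir -1.832292978960304
1 0.6314431081555248 64.80757128844772
2 0.05466124488854345 69.08708985573746
3 -0.5509435444373536 72.9157750786745
4 -1.1550790490532585 76.67044511398474
pointer 0.609365504918067 0.6263611151284263 51.19120424096169
z dial [np.float64(147.81026758598534), np.float64(148.40152634784613), np.float64(147.8927459092032)] btn [ 516.39610158 -131.06972685  150.97012636]
[ 254.75811407 -570.73783865  214.65296197] [ 3.14153058e+00 -2.12767929e-05  4.19750729e-01]
```

Console yaw is -0.264 rad and the dial is at one dot, so it needs 1.2 rad clockwise. I'll start on the near side at radius 42.

Emit:
{"fn": "step_arm", "kwargs": {"increments": [{"slide": [0.045, -0.038, 0]}, {"slide": [0.09, -0.076, 0]}, {"slide": [0.135, -0.114, 0]}, {"slide": [0.18, -0.152, 0]}, {"slide": [0.225, -0.19, 0]}], "fingers": 0}}

```text
invalid input at $.increments[0]: expected keys slide, roll
```

Emit:
{"fn": "step_arm", "kwargs": {"increments": [{"slide": [0.045, -0.038, 0]}, {"slide": [0.09, -0.076, 0]}, {"slide": [0.135, -0.114, 0]}, {"slide": [0.18, -0.152, 0]}, {"slide": [0.225, -0.19, 0]}]}}

```text
invalid input at $.increments[0]: expected keys slide, roll
```

Emit:
{"fn": "step_arm", "kwargs": {"increments": [{"slide": [0.001, 0, 0.01]}, {"slide": [0.001, 0, 0.02]}, {"slide": [0.001, 0, 0.03]}, {"slide": [0.001, 0, 0.03]}]}}

```text
invalid input at $.increments[0]: expected keys slide, roll
```

Emit:
{"fn": "step_arm", "kwargs": {"increments": [{"slide": [0.045, -0.038, 0], "roll": 0}, {"slide": [0.09, -0.076, 0], "roll": 0}, {"slide": [0.135, -0.114, 0], "roll": 0}, {"slide": [0.18, -0.152, 0], "roll": 0}, {"slide": [0.225, -0.19, 0], "roll": 0}], "fingers": 0}}

```text
t: 1.38
eef_pos: [383.4, -303.9, 214.9]
tcp_rot: [3.141, -0.0, 0.419]
ft_force: [1.7, -0.3, 0.2]
opening: 0.536
grip_force: 0.0
```

Emit:
{"fn": "step_arm", "kwargs": {"increments": [{"slide": [0.045, -0.038, 0], "roll": 0}, {"slide": [0.09, -0.076, 0], "roll": 0}, {"slide": [0.135, -0.114, 0], "roll": 0}, {"slide": [0.18, -0.152, 0], "roll": 0}, {"slide": [0.225, -0.19, 0], "roll": 0}]}}

```text
t: 2.0
eef_pos: [511.5, -38.5, 214.9]
tcp_rot: [3.141, -0.001, 0.42]
ft_force: [0.9, -1.1, 0.2]
opening: 0.026
grip_force: 0.0
```

Emit:
{"fn": "step_arm", "kwargs": {"increments": [{"slide": [0.001, 0, 0.01], "roll": 0}, {"slide": [0.001, 0, 0.02], "roll": 0}, {"slide": [0.001, 0, 0.03], "roll": 0}, {"slide": [0.001, 0, 0.03], "roll": 0}]}}

```text
t: 2.5
eef_pos: [511.1, -40.9, 183.8]
tcp_rot: [-3.141, 0.001, 0.418]
ft_force: [-0.9, -0.2, -0.7]
opening: 0.008
grip_force: 0.0
```

Emit:
{"fn": "step_arm", "kwargs": {"increments": [{"slide": [0.001, 0, 0.012], "roll": 0}, {"slide": [0.001, 0, 0.024], "roll": 0}, {"slide": [0.001, 0, 0.033], "roll": 0}, {"slide": [0.001, 0, 0.033], "roll": 0}]}}

```text
t: 3.0
eef_pos: [512.3, -39.4, 150.8]
tcp_rot: [-3.141, 0.001, 0.42]
ft_force: [0.1, -0.1, 0.4]
opening: 0.007
grip_force: 0.0
```

Emit:
{"fn": "step_arm", "kwargs": {"increments": [{"slide": [0, 0, 0.001], "roll": 0}, {"slide": [0, 0, 0.002], "roll": 0}, {"slide": [0, 0, 0.002], "roll": 0}]}}

```text
t: 3.38
eef_pos: [512.7, -39.5, 149.8]
tcp_rot: [3.141, -0.0, 0.42]
ft_force: [0.5, -0.5, -0.3]
opening: 0.002
grip_force: 0.0
```

Emit:
{"fn": "step_arm", "kwargs": {"increments": [{"slide": [0, 0, 0.001], "roll": 0}, {"slide": [0, 0, 0.001], "roll": 0}]}}

```text
t: 3.62
eef_pos: [512.7, -39.5, 148.7]
tcp_rot: [3.141, -0.0, 0.42]
ft_force: [-0.5, -0.3, 1.1]
opening: 0.002
grip_force: 0.8
```

```bash
python3 - <<'E'
from h import *
L=[]
for i in range(6): imaging.read_camera("wrist"); s=state(); L.append(np.r_[s["eef_pos"],s["ft_force"]])
print(np.mean(L,0).round(2),np.std(L,0).round(2))
E
```

```text
[ 5.1271e+02 -3.9550e+01  1.4873e+02 -2.8000e-01  3.0000e-02  1.7800e+00] [0.01 0.01 0.02 0.45 0.57 0.28]
```

Emit:
{"fn": "step_arm", "kwargs": {"increments": [{"slide": [0, 0, 0.001], "roll": 0}, {"slide": [0, 0, 0.002], "roll": 0}, {"slide": [0, 0, 0.002], "roll": 0}]}}

```text
t: 4.3
eef_pos: [512.7, -39.6, 146.7]
tcp_rot: [3.141, -0.0, 0.42]
ft_force: [-1.5, -1.3, 6.1]
opening: 0.006
grip_force: 2.6
```

```bash
python3 - <<'E'
from h import *
L=[]
for i in range(6): imaging.read_camera("wrist"); s=state(); L.append(np.r_[s["eef_pos"],s["ft_force"]])
print(np.mean(L,0).round(2),s["tcp_rot"])
# arc plan: tool-frame slides from start pose, incl. roll=theta
c=np.array([547.5,-16.1]);y=0.42
X=np.array([np.cos(y),np.sin(y)]);Y=np.array([np.sin(y),-np.cos(y)])
p0=np.mean(L,0)[:2];r=p0-c;print(np.hypot(*r),np.arctan2(*r[::-1]))
for blk in range(3):
    for k in range(1,6):
        th=(blk*5+k)*.08; b=blk*.4
        R=lambda a:np.array([[np.cos(a),np.sin(a)],[-np.sin(a),np.cos(a)]])
        d=R(th)@r-R(b)@r; yy=y-b;X=np.array([np.cos(yy),np.sin(yy)]);Y=np.array([np.sin(yy),-np.cos(yy)])
        print(blk,k,(d@X).round(2),(d@Y).round(2),round(th-b,2))
E
```

```text
[512.68 -39.59 146.75  -0.83  -0.9    5.11] [ 3.14126658e+00 -1.42761356e-04  4.19760997e-01]
42.00278750850989 -2.5479832047186988
0 1 -0.45 -3.33 0.08
0 2 -0.63 -6.68 0.16
0 3 -0.54 -10.04 0.24
0 4 -0.18 -13.38 0.32
0 5 0.44 -16.68 0.4
1 1 -0.45 -3.33 0.08
1 2 -0.63 -6.68 0.16
1 3 -0.54 -10.04 0.24
1 4 -0.18 -13.38 0.32
1 5 0.44 -16.68 0.4
2 1 -0.45 -3.33 0.08
2 2 -0.63 -6.68 0.16
2 3 -0.54 -10.04 0.24
2 4 -0.18 -13.38 0.32
2 5 0.44 -16.68 0.4
```

Emit:
{"fn": "step_arm", "kwargs": {"increments": [{"slide": [0, 0, 0.0005], "roll": 0}, {"slide": [0, 0, 0.0005], "roll": 0}]}}

```text
t: 4.85
eef_pos: [512.7, -39.6, 146.3]
tcp_rot: [3.141, -0.0, 0.42]
ft_force: [-1.4, -1.5, 6.1]
opening: 0.006
grip_force: 3.0
```

Emit:
{"fn": "step_arm", "kwargs": {"increments": [{"slide": [-0.00045, -0.0033, 0], "roll": 0.08}, {"slide": [-0.0006, -0.0067, 0], "roll": 0.16}, {"slide": [-0.0005, -0.01, 0], "roll": 0.24}, {"slide": [-0.0002, -0.0134, 0], "roll": 0.32}, {"slide": [0.0004, -0.0167, 0], "roll": 0.4}]}}

```text
t: 5.48
eef_pos: [505.8, -24.0, 146.2]
tcp_rot: [3.142, 0.001, 0.017]
ft_force: [-2.7, 0.2, 6.9]
opening: 0.005
grip_force: 3.2
```

```bash
python3 - <<'E'
from h import *
L=[]
for i in range(4): im=imaging.read_camera("top"); s=state(); L.append(np.r_[s["eef_pos"],s["ft_force"],s["moment"]])
print(np.mean(L,0).round(2),s["tcp_rot"])
for k in mark_of("top","dial_pointer"): print(k, P("top",k["uv"],147,im))
cv2.imwrite("pics/top1.png",cv2.resize(im["color"][120:330,170:450,::-1],None,fx=2.8,fy=2.8))
E
```

```text
[ 5.0573e+02 -2.3800e+01  1.4621e+02 -2.8800e+00  3.5000e-01  6.2200e+00
  1.0000e-01  5.4000e-01  5.0000e-02] [-3.14141656e+00  8.94834294e-04  1.98345475e-02]
{'uv': [289.8, 200.1], 'confidence': 0.84} [593.03342041  -1.87979388 147.        ]
```

View pics/top1.png

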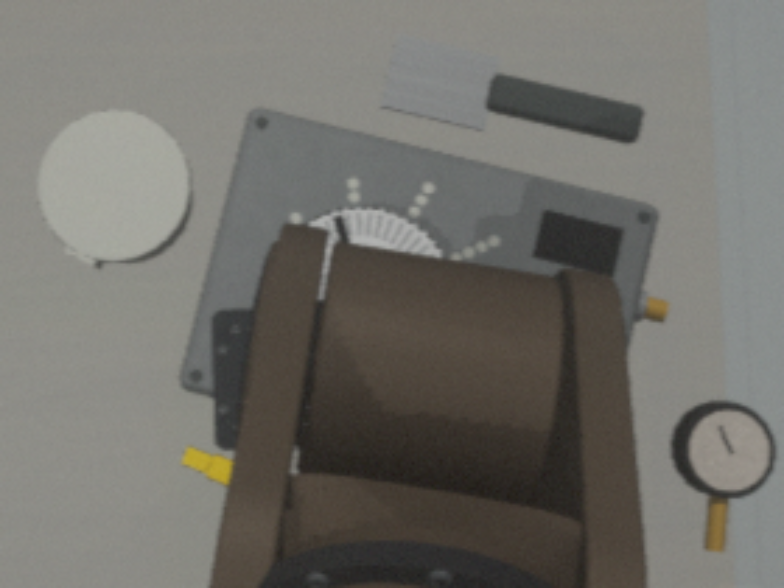

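The dial is following: the pointer at crop (340,228) is between one and two dots, at about 0.34 rad. I'll continue.

Emit:
{"fn": "step_arm", "kwargs": {"increments": [{"slide": [-0.00045, -0.0033, 0], "roll": 0.08}, {"slide": [-0.0006, -0.0067, 0], "roll": 0.16}, {"slide": [-0.0005, -0.01, 0], "roll": 0.24}, {"slide": [-0.0002, -0.0134, 0], "roll": 0.32}, {"slide": [0.0004, -0.0167, 0], "roll": 0.4}]}}

```text
t: 6.35
eef_pos: [505.5, -7.3, 146.1]
tcp_rot: [3.141, 0.002, -0.383]
ft_force: [-4.5, -1.7, 6.3]
opening: 0.007
grip_force: 3.3
```

```bash
cat > chk.py <<'E'
from h import *
L=[]
for i in range(3): im=imaging.read_camera("top"); s=state(); L.append(np.r_[s["eef_pos"],s["ft_force"]])
print(np.mean(L,0).round(2),s["tcp_rot"],s["joints"].round(2))
for k in mark_of("top","dial_pointer"):
    p=P("top",k["uv"],147,im)[:2]-[547.5,-16.1]; a=np.arctan2(p[1],p[0]); print(k, np.hypot(*p),"dial",0.9-(a+.264))
E
python3 chk.py
```

```text
[505.51  -7.11 146.1   -4.41  -0.62   6.61] [ 3.14102846e+00  1.62075460e-03 -3.80529224e-01] [-0.14  0.41  1.92 -0.    0.81  1.81]
{'uv': [299.8, 195.6], 'confidence': 0.77} 52.88646103903531 dial 0.6852567710207351
```

Emit:
{"fn": "step_arm", "kwargs": {"increments": [{"slide": [-0.00145, -0.0032, 0], "roll": 0.08}, {"slide": [-0.0016, -0.0065, 0], "roll": 0.16}, {"slide": [-0.0015, -0.0099, 0], "roll": 0.24}, {"slide": [-0.0012, -0.0132, 0], "roll": 0.32}, {"slide": [-0.0006, -0.0165, 0], "roll": 0.4}]}}

```text
t: 7.18
eef_pos: [511.2, 8.7, 146.1]
tcp_rot: [3.141, 0.002, -0.783]
ft_force: [-4.4, 3.7, 7.3]
opening: 0.005
grip_force: 3.3
```

```bash
python3 chk.py
```

```text
[511.29   8.93 146.12  -4.08   4.16   6.77] [ 3.14130809e+00  1.51943863e-03 -7.80731406e-01] [-0.11  0.42  1.91  0.    0.81  2.24]
{'uv': [311.7, 199.8], 'confidence': 0.8} 50.610283222521964 dial 1.0917844400467391
```

The dial is at about 1.09, past the halfway point and inside the three-dot pull-in range. I'll lift off and check.

Emit:
{"fn": "step_arm", "kwargs": {"increments": [{"slide": [0, 0, -0.01], "roll": 0}, {"slide": [0, 0, -0.025], "roll": 0}, {"slide": [0, 0, -0.04], "roll": 0}, {"slide": [0, 0, -0.04], "roll": 0}, {"slide": [0, 0, -0.04], "roll": 0}]}}

```text
t: 8.0
eef_pos: [511.7, 8.1, 186.1]
tcp_rot: [3.142, -0.0, -0.78]
ft_force: [-0.3, 0.7, 0.5]
opening: 0.006
grip_force: 0.0
```

```bash
python3 chk.py; python3 - <<'E'
from h import *
im=imaging.read_camera("scene"); m=mark_of("scene","dial_pointer")
for k in m:
    p=P("scene",k["uv"],149,im)[:2]-[547.5,-16.1];print(k,np.hypot(*p),.9-.264-np.arctan2(p[1],p[0]))
for k in mark_of("scene","start_top"): print(k,P("scene",k["uv"],152,im))
cv2.imwrite("pics/s2.png",cv2.resize(im["color"][130:270,160:360,::-1],None,fx=4,fy=4,interpolation=2))
s=state();b=np.array([516.4,-131.5])-s["eef_pos"][:2];y=s["tcp_rot"][2]
print("to button, tool x,y:",b@[np.cos(y),np.sin(y)],b@[np.sin(y),-np.cos(y)],s["eef_pos"],y)
E
```

```text
[ 5.1163e+02  8.1400e+00  1.8575e+02  3.7000e-01  2.0000e-02 -3.2000e-01] [ 3.14104088e+00  5.54632319e-04 -7.80245823e-01] [-0.11  0.37  1.87 -0.    0.91  2.24]
{'uv': [314.8, 199.9], 'confidence': 0.73} 52.8673092333075 dial 1.181590000365013
{'uv': [198.2, 242.8], 'confidence': 0.71} 187.29199646702452 1.0705161858151369
{'uv': [242.6, 199.5], 'confidence': 0.66} 55.09659073321659 1.2157908141721838
{'uv': [217.0, 166.3], 'confidence': 0.61} [ 525.92842475 -128.21693728  152.        ]
to button, tool x,y: 101.54379370322641 96.00775430509118 [511.75624444   8.16770013 185.8614436 ] -0.7801777395139238
```

View pics/s2.png

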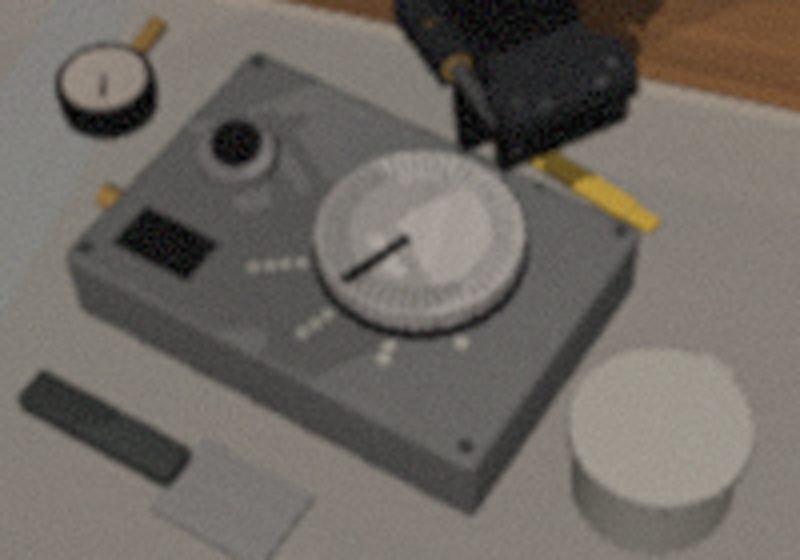

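The pointer at crop (345,278) aims at the three-dot row. Both cameras give 1.18 to 1.22, so the dial is set. Now to the button, keeping the tool height.

Emit:
{"fn": "step_arm", "kwargs": {"increments": [{"slide": [0.02, 0.019, 0], "roll": 0}, {"slide": [0.05, 0.048, 0], "roll": 0}, {"slide": [0.08, 0.077, 0], "roll": 0}, {"slide": [0.1015, 0.096, 0], "roll": 0}, {"slide": [0.1015, 0.096, 0], "roll": 0}]}}

```text
t: 8.98
eef_pos: [516.4, -133.0, 185.9]
tcp_rot: [3.141, 0.0, -0.783]
ft_force: [-0.1, -0.4, -0.1]
opening: 0.006
grip_force: 0.0
```

```bash
python3 - <<'E'
from h import *
im=imaging.read_camera("scene"); s=state(); print(s["eef_pos"],s["tcp_rot"],s["joints"].round(2))
cv2.imwrite("pics/s3.png",cv2.resize(im["color"][110:230,140:300,::-1],None,fx=4.5,fy=4.5,interpolation=2))
w=imaging.read_camera("wrist"); cv2.imwrite("pics/w3.png",w["color"][:,:,::-1])
T=np.linalg.inv(w["camera_from_world"]);K=w["intrinsics"];v,u=np.mgrid[:420,:560];z=w["z_map"]
p=np.stack([(u-K[0,2])/K[0,0]*z,-(v-K[1,2])/K[1,1]*z,-z,np.ones_like(z)],-1)@T.T
r=np.hypot(p[...,0]-516.4,p[...,1]+131.5)
for a,b in((0,6),(6,10),(10,13),(13,15),(15,17),(17,19),(19,21),(21,24),(24,30)):
    q=p[...,2][(r>=a)&(r<b)&(z>0)&(p[...,2]<165)];print(a,b,len(q),np.median(q).round(1) if len(q) else None, np.percentile(q,[10,90]).round(1) if len(q) else None)
print(mark_of("wrist","start_top"))
for k in mark_of("wrist","start_top"): print(P("wrist",k["uv"],152,w))
E
```

```text
[ 516.24691593 -131.84943081  185.86213771] [ 3.14141372e+00  4.62197688e-04 -7.81814874e-01] [-0.37  0.39  1.82  0.    0.93  1.98]
0 6 232 152.0 [151.2 152.7]
6 10 387 151.8 [151.  152.7]
10 13 484 151.1 [141.9 152.5]
13 15 419 144.8 [141.5 152.1]
15 17 411 142.4 [141.2 151. ]
17 19 402 141.8 [140.6 142.7]
19 21 521 141.2 [129.8 142.5]
21 24 940 133.3 [129.4 142.1]
24 30 1792 130.0 [129.2 130.9]
[{'uv': [277.7, 242.2], 'confidence': 0.81}]
[ 518.02379211 -129.12042186  152.        ]
```

View pics/w3.png

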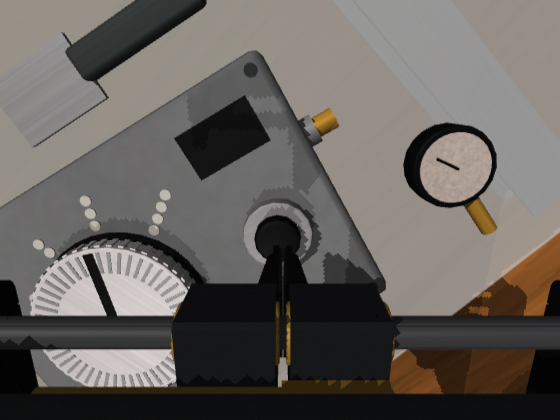

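The wrist view shows the fingertip over the button at (277,240) and the pointer on the three-dot row at (90,213). The button top is at z = 152 and the housing at 142, so the finger clears the housing. Pressing now.

Emit:
{"fn": "step_arm", "kwargs": {"increments": [{"slide": [0, 0, 0.012], "roll": 0}, {"slide": [0, 0, 0.024], "roll": 0}, {"slide": [0, 0, 0.033], "roll": 0}, {"slide": [0, 0, 0.036], "roll": 0}, {"slide": [0, 0, 0.036], "roll": 0}]}}

```text
t: 9.8
eef_pos: [516.3, -131.3, 150.0]
tcp_rot: [3.141, 0.001, -0.78]
ft_force: [-1.3, 1.9, 3.5]
opening: 0.007
grip_force: 1.3
```

Emit:
{"fn": "step_arm", "kwargs": {"increments": [{"slide": [0, 0, 0.0015], "roll": 0}, {"slide": [0, 0, 0.003], "roll": 0}, {"slide": [0, 0, 0.003], "roll": 0}]}}

```text
t: 10.18
eef_pos: [516.4, -131.5, 147.3]
tcp_rot: [-3.142, -0.0, -0.78]
ft_force: [-1.6, 2.0, 4.5]
opening: 0.005
grip_force: 2.1
```

Emit:
{"fn": "step_arm", "kwargs": {"increments": [{"slide": [0, 0, 0.0005], "roll": 0}, {"slide": [0, 0, 0.001], "roll": 0}, {"slide": [0, 0, 0.001], "roll": 0}]}}

```text
t: 10.55
eef_pos: [516.5, -131.5, 146.3]
tcp_rot: [-3.142, -0.0, -0.78]
ft_force: [-1.9, 2.5, 6.5]
opening: 0.006
grip_force: 3.0
```

Emit:
{"fn": "step_arm", "kwargs": {"increments": [{"slide": [0, 0, 0.0005], "roll": 0}, {"slide": [0, 0, 0.0008], "roll": 0}, {"slide": [0, 0, 0.0008], "roll": 0}]}}

```text
t: 10.92
eef_pos: [516.5, -131.5, 146.1]
tcp_rot: [-3.141, -0.001, -0.78]
ft_force: [-5.3, 2.8, 12.7]
opening: 0.006
grip_force: 6.9
```

The force jumped to 12.7 N with hardly any travel, so the button is fully down. Releasing it.

Emit:
{"fn": "step_arm", "kwargs": {"increments": [{"slide": [0, 0, -0.01], "roll": 0}, {"slide": [0, 0, -0.03], "roll": 0}, {"slide": [0, 0, -0.06], "roll": 0}, {"slide": [0, 0, -0.08], "roll": 0}, {"slide": [0, 0, -0.08], "roll": 0}]}}

```text
t: 11.55
eef_pos: [517.0, -131.9, 226.4]
tcp_rot: [-3.141, -0.003, -0.78]
ft_force: [-0.0, 0.5, -0.6]
opening: 0.003
grip_force: 0.0
```

```bash
python3 chk.py; python3 - <<'E'
from h import *
w=imaging.read_camera("wrist")
for k in mark_of("wrist","start_top"): print(k,P("wrist",k["uv"],None,w))
for k in mark_of("wrist","dial_pointer"):
    p=P("wrist",k["uv"],149,w)[:2]-[547.5,-16.1];print(k,np.hypot(*p),.9-.264-np.arctan2(p[1],p[0]))
E
```

```text
[ 5.1631e+02 -1.3153e+02  2.2476e+02  2.7000e-01 -6.0000e-02  1.3000e-01] [ 3.14099382e+00  1.01093909e-03 -7.80258902e-01] [-0.37  0.35  1.77 -0.    1.02  1.98]
{'uv': [314.3, 202.3], 'confidence': 0.74} 48.973488716588726 dial 1.2078610233379787
{'uv': [280.5, 220.7], 'confidence': 0.92} [ 517.14153834 -130.13185903  152.0114476 ]
{'uv': [116.8, 231.8], 'confidence': 0.79} 51.13818314682469 1.1521452739363665
```

The dial is at three dots, the button is back up at z = 152, and the robot is clear of everything. Handing in.

```bash
python3 -c "
from cell import env
print(env.job_done())"
```

```text
the job is handed in; nothing more can be done
None
```

I turned the dial to three dots (three camera readings, 1.15–1.21 rad, target 1.2), then pressed the start button fully down and released it; no bystander was touched, and I handed the job in at about 12 s, with no verdict returned.

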